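# Clear the sight plate and show the tooling ball in the mirror

### The job

Sweep all four metal chips off the raised sight plate of the inspection jig with the scraper block, not with the fingers, then put the scraper down on the bench clear of the jig. Then turn the sprung mirror by its grip until the jig's camera sees the tooling ball, the steel ball clamped in one of the two vices, centred in the mirror. Finish still holding the mirror at that angle, since it springs back if let go; leave the tin, the solder spool and the screwdriver where they are.

Things in the scene. Friction and masses are not known exactly. Their poses are not given: they have to be found in the camera images.
- jig: inspection jig, fixed to the bench as one piece, position and yaw vary. Origin on the bench under the mirror's upright turning axis. Its -x axis points from the mirror to the camera lens. Along it from the axis: round mirror foot (radius 32 mm), then the raised dark steel sight plate, then a camera (box 60 x 50 mm, top 80 mm above the bench, lens tip 263 mm from the axis, camera back 345 mm). A 3 mm thick, 40 mm wide bar joins them.
- plate_top (a point): centre of the sight plate's top, 22 mm above the bench and 135 mm from the mirror axis; the plate is 120 mm long along the jig's x and 80 mm wide along its y, all edges open drops to the bench. x, y axes as the jig's.
- lens (a point): tip of the camera lens, 55 mm above the bench; it looks level along the jig's +x at the mirror axis.
- mirror (a joint): angle of the mirror about its upright axis, rad, 0 when it faces straight at the lens (glass normal along the jig's -x), positive counter-clockwise seen from above, stops at -0.9 and 0.9. A spring pulls it back to 0 with 0.12 N m per rad, with slight damping. The glass is 68 mm wide and 48 mm high, centre 55 mm above the bench, its face on the axis. By the law of reflection the camera sees, level, in the direction turned from the jig's -x by twice this angle.
- mirror_grip (a point): middle of the grip bar on top of the mirror, on its axis, 104 mm above the bench; the bar is 14 mm thick, 44 mm long and spans 82 to 118 mm above the bench; its length lies in the mirror's plane (along the point's y), the 14 mm thickness along the point's x. Turns with the mirror.
- view_spot (a point): nothing to see or touch: the point 190 mm from the mirror axis, 55 mm above the bench, at which the centre of the camera's view lands after the mirror. Its -x axis runs along the reflected sight line away from the mirror, its y is level across that line; it swings round the mirror axis by twice the mirror's angle.
- ball (a point): centre of the tooling ball, a 30 mm steel ball on an 8 mm shank, 55 mm above the bench, clamped in one of two identical blue vices (80 x 54 mm, jaws 34 mm high), one on either side of the sight plate, 150 to 220 mm from the mirror axis; the sides swap. Fixed.
- pin_vice: the other vice, which holds a plain 8 mm pin, 66 mm to its top, instead of a ball; fixed, not needed. Origin under its middle.
- scraper: loose scraper block standing upright on the bench, 160 g (varies): rubber foot 30 mm thick (its x) by 110 mm long (its y) by 18 mm high, and on it a wooden grip 22 mm thick (x) by 70 mm long (y), spanning 18 to 76 mm above its underside. Origin at the centre of the underside.
- scraper_mid (a point): middle of the scraper, 38 mm above its underside.
- chip0_mid (a point): loose steel milling chip, L-shaped, 16 x 14 mm, 6 mm high with a 9 mm step at one end, 12 g; the point is about the middle of the chip, 4 mm above its underside. Starts on the sight plate.
- chip1_mid (a point): loose steel milling chip, L-shaped, 16 x 14 mm, 6 mm high with a 9 mm step at one end, 12 g; the point is about the middle of the chip, 4 mm above its underside. Starts on the sight plate.
- chip2_mid (a point): loose steel milling chip, L-shaped, 16 x 14 mm, 6 mm high with a 9 mm step at one end, 12 g; the point is about the middle of the chip, 4 mm above its underside. Starts on the sight plate.
- chip3_mid (a point): loose steel milling chip, L-shaped, 16 x 14 mm, 6 mm high with a 9 mm step at one end, 12 g; the point is about the middle of the chip, 4 mm above its underside. Starts on the sight plate.
- tin: round tip-cleaning tin, 64 mm across, 33 mm high, loose bystander; origin under its middle.
- spool: solder spool, 52 mm across, 28 mm high, standing on its flange, loose bystander; origin under its middle.
- driver: screwdriver lying on the bench, 140 mm long along its x, loose bystander.

How it is judged:
On the way, in this order (a step that is already met when the one before it is completed fails the run):
1. all four chips are off the sight plate, swept with the scraper in the gripper (height (world z) of each of chip0_mid, chip1_mid, chip2_mid, chip3_mid below 0.017 m and contact force between the fingers and scraper above 0.5 N), for 0.1 s.
2. the scraper is put down on the bench clear of the jig (height (world z) of scraper_mid between 0 and 0.045 m and contact force between the fingers and scraper below 0.05 N and contact force between scraper and jig below 0.05 N and linear speed of scraper below 0.02 m/s), for 0.2 s.
3. the mirror is held so that the camera sees the ball (all of step 2 and height (world z) of each of chip0_mid, chip1_mid, chip2_mid, chip3_mid below 0.017 m and y of ball in the frame of view_spot between -0.016 and 0.016 m and x of ball in the frame of view_spot between -0.09 and 0.09 m and contact force between the fingers and jig above 0.5 N), for 0.5 s.
At the end, for the whole second after the job is handed in: The fingers hold the mirror still with the reflected sight line within 16 mm sideways of the ball centre (about 2.4 degrees of mirror); all chip middles are below 17 mm, off the plate; the scraper is released and at rest on the bench, middle below 45 mm, not touching the jig (all of step 3 and velocity of joint mirror between -0.1 and 0.1 rad/s); the arm keeps its last pose, push and grip.
It fails at once if a chip is touched with the fingers (contact force between the fingers and chip0 above 0.3 N or contact force between the fingers and chip1 above 0.3 N or contact force between the fingers and chip2 above 0.3 N or contact force between the fingers and chip3 above 0.3 N).
It fails at once if the cleaning tin is disturbed (moved over 20 mm) (distance of tin from where it was at the start of the episode above 0.02 m).
It fails at once if the solder spool is disturbed (moved over 20 mm) (distance of spool from where it was at the start of the episode above 0.02 m).
It fails at once if the screwdriver is disturbed (moved over 20 mm) (distance of driver from where it was at the start of the episode above 0.02 m).
It also fails if it takes over 58 s, if anything falls off the work surface, if the arm or the gripper's body presses on something with over 40 N, if the wrist force passes 120 N, or if a joint passes its speed limit or range.

### The arm

A 6-joint arm with a two-finger parallel gripper is mounted at the origin on the work surface. World frame = base frame: x ahead of the robot, y to its left, z up, the work surface at z = 0. Lengths are in m, angles in rad, forces in N, time in s.
With the tool pointing down it reaches from about 0.275 to 1 m from the base axis. Payload 8.4 kg.
Tool frame: the origin (TCP) lies between the finger pads; the fingertips stand 25 mm ahead of it and the grasp point (between the pads) lies 6 mm ahead of it (robot.tcp_to_tips is the distance from the TCP to the fingertips, in m); z points along the fingers, y is the direction in which the jaws open and shut (so a half turn about z gives the same grasp; the last joint's range is limited). The gripper opens to 85 mm and grips with 20 to 120 N. Pads are 22 mm wide; open, the fingers measure 114 mm over their backs; the gripper's body (76 mm by 85 mm) begins 54 mm behind the grasp point. The pads swing forward as they close: fully open they stand 13 mm farther back than shut.
Start: joints at [1.328, 0.353, 1.633, -0, 1.155, -0.002], TCP at [0.149, 0.607, 0.231] pointing down, gripper open.
Joint ranges: [-2.63, 2.63], [-0.92, 2.1], [0.06, 2.66], [-1.3, 4.44], [0, 2.69], [-3.02, 3.02]. Speed limits (rad/s): [2.22, 2.22, 2.79, 3.14, 3.14, 3.14].

### API

Orientations are given as a rotation vector (axis times angle).
In Python, from plant import robot, vision gives the robot as it stands.
- The arm moves only by the tool jog_arm, never from a script. Its argument "deltas" is a list of rows, each an object with "slide": the shift along the tool's x, y, z in cm, a list of three; "rotation": the turn, a rotation vector about the tool's x, y, z in degrees, a list of three. A call has 1 to 8 rows; each row is the pose to reach, as a shift and turn from the pose commanded when the call began, along the tool's axes at that moment; what a row does not reach only later rows make up. A row lasts 1/10 s, in which the tool goes at most 50 mm and 8.59 degrees, less where a joint would pass 70% of its speed; a pose out of reach is approached as far as the arm can. A call with a gripper value outside its range is refused whole. "claw" is the finger opening in cm, from 0 to 8.54, set as the call begins (left out, the last holds). The fingers move at their own pace and stop on an object; "force" is the grip in N (left out, the last holds). Time passes only in rows, so rows that repeat a pose let the fingers close. It gives the time, the measured TCP pose, the force and the opening at its end, in the units of the state.
- robot.get_obs(): the state, without advancing time (a new reading comes with each control period).
- vision.get_image(name): name is "scene" or "top" or "wrist"; returns (picture, depth): 384x512x3 uint8, red, green, blue; 384x512 float32, m along the optical axis (not along the pixel's ray), 0 where there is no reading.
- vision.get_calibration(name): a dict with "intrinsics" (3x3 intrinsics, pixels), "R" (3x3) and "t" (3): a world point X has camera coordinates R X + t. Camera axes: x right, y down, z forward; pixel columns grow to the right and rows downward; lengths in m; the calibration is good to about 2 mm. The wrist camera is an equidistant fisheye: a pixel r from the principal point sees the ray r / f radians off the axis. A picture is of the moment at which its call begins: read the wrist's pose just before it. get_calibration takes no time and is no camera call; for the wrist camera it gives the pose at the moment of the call.
- robot.sign_off(): hands the job in, once; it reports no verdict.
The state is a dict: "time": time; "joints": joint angles; "qd": joint speeds; "effort": joint torques, N m; "position": TCP position; "tool_rot": TCP orientation; "force": force on the tool from outside, world axes, zero at the start; "moment": the same for the moment, N m; "finger_gap": finger opening in m.
Only numpy, scipy, OpenCV 4.12 (cv2) and the standard library are available. Lean on these libraries where they do the work, as an engineer would, in place of code of your own. Each camera call takes 0.05 s, during which the arm holds its last target. There are 200 camera calls.

## Working session

There is one attempt and no reset: what is moved stays moved. The work goes in short steps, Python scripts to look and compute and a tool call to move; the robot and the scene stay as the last step left them, time stands still between calls to the robot, and variables do not carry over. Pictures are saved under pics/ and viewed, about 8 in all and at most 12, crops included, and the job is handed in when it is done.

Besides the shell and the picture viewer there is one more tool, called after "Emit:" in YAML: its name, and indented under it one key for each argument. jog_arm: Moves the arm, as the interface text tells. Its arguments: {"type":"object","properties":{"deltas":{"type":"array","items":{"type":"object","properties":{"slide":{"type":"array","items":{"type":"number"}},"rotation":{"type":"array","items":{"type":"number"}}}}},"claw":{"type":"number"},"force":{"type":"number"}},"required":["deltas"]}

```bash
mkdir -p pics; ls
cat > h.py <<'E'
import numpy as np, cv2
from plant import robot, vision
def grab(n):
    c=vision.get_calibration(n); im,d=vision.get_image(n); return im,d,c
def ray(c,u,v,z):
    K,R,t=map(np.array,(c['intrinsics'],c['R'],c['t']))
    o=-R.T@t; r=R.T@np.linalg.inv(K)@np.array([u,v,1.]); return o+r*(z-o[2])/r[2]
def pts(c,d):
    K,R,t=map(np.array,(c['intrinsics'],c['R'],c['t']))
    v,u=np.mgrid[:d.shape[0],:d.shape[1]]
    p=np.stack([(u-K[0,2])/K[0,0]*d,(v-K[1,2])/K[1,1]*d,d],-1)
    return (p-t)@R
E
python3 - <<'E'
from h import *
for n in ('scene','top'):
    im,d,c=grab(n); cv2.imwrite(f'pics/{n}0.png',im[:,:,::-1]); np.savez(f'{n}0.npz',im=im,d=d,**{k:np.array(c[k]) for k in ('intrinsics','R','t')})
    print(n,np.array(c['intrinsics']).round(1).tolist(),(-np.array(c['R']).T@np.array(c['t'])).round(3))
print(robot.get_obs())
E
```

```text
pics
scene [[379.9, 0.0, 257.1], [0.0, 379.9, 199.4], [0.0, 0.0, 1.0]] [ 1.387 -0.23   0.911]
top [[354.4, 0.0, 255.5], [0.0, 354.4, 191.9], [0.0, 0.0, 1.0]] [ 0.483 -0.01   0.976]
{'time': 0.1, 'joints': array([ 1.32764183e+00,  3.53607437e-01,  1.63404825e+00,  1.66732777e-05,
        1.15523972e+00, -2.42126908e-03]), 'qd': array([-1.88297519e-04, -7.29198251e-05, -2.24955852e-03,  1.57056137e-03,
       -1.27839995e-03,  5.28217826e-04]), 'effort': array([ 6.32313913e-04, -6.06354761e+01, -3.42820609e+01,  1.20890318e-04,
        3.81524063e-03,  1.61980023e-05]), 'position': array([0.14891206, 0.60655193, 0.23052387]), 'tool_rot': array([-3.77219895e-01, -3.11868688e+00,  2.02789841e-03]), 'force': array([ 0.51211337,  0.72121009, -0.54631764]), 'moment': array([-0.0241978 ,  0.00343392,  0.01931361]), 'finger_gap': 0.08540994246832828}
```

View pics/top0.png

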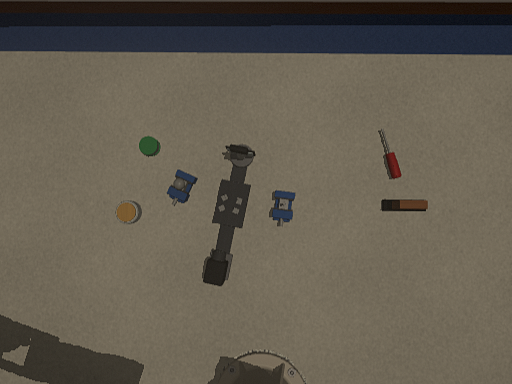

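View pics/scene0.png

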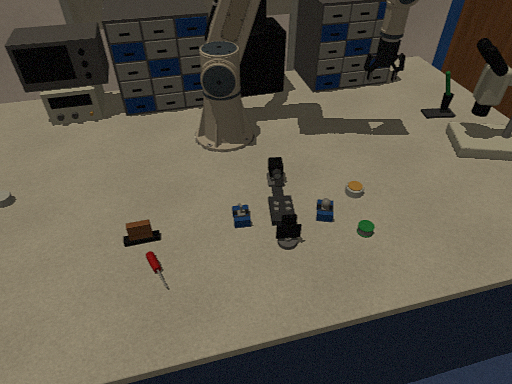

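Top view: jig roughly vertical, mirror at (239,152), plate around (231,204), camera at (216,268). The ball is in the left vice (181,183), the pin in the right one (283,205). The scraper is at (404,205), tin at (127,212), spool at (149,146) and driver at (390,155).

Run:
```python
from h import *
f=np.load('top0.npz'); c=f; im=f['im']; P=pts(c,f['d'])
hsv=cv2.cvtColor(im,cv2.COLOR_RGB2HSV)
def show(n,m,box):
    u0,v0,u1,v1=box; M=np.zeros(m.shape,bool); M[v0:v1,u0:u1]=m[v0:v1,u0:u1]
    q=P[M]; 
    if len(q)<3: print(n,len(q));return
    r=cv2.minAreaRect((q[:,:2]*1000).astype(np.float32)); print(n,len(q),'med',np.median(q,0).round(4),'rect',np.round(r[0],1),np.round(r[1],1),round(r[2],1)); return r
Z=P[:,:,2]
b=(370,190,440,222)
show('wood',(Z>.055)&(Z<.09),b); show('foot',(Z>.010)&(Z<.03),b); show('scr all',(Z>.01),b)
b=(205,170,258,235)
show('plate',(Z>.015)&(Z<.04),b); show('chips',(Z>.025)&(Z<.04),b)
b=(195,235,240,290); show('cam',(Z>.07)&(Z<.09),b)
b=(215,135,262,170)
show('grip',(Z>.105)&(Z<.13),b); show('mirror',(Z>.03)&(Z<.13),b); 
show('foot',(Z>.004)&(Z<.03),b)
b=(160,160,205,212)
show('ball',(Z>.057)&(Z<.085),b);show('vice',(Z>.022)&(Z<.045),b)
show('pinvice',(Z>.022)&(Z<.045),(265,180,300,228))
show('bench',(abs(Z)<.05),(300,100,360,300))
show('tin',Z>.02,(105,190,150,235)); show('spool',Z>.015,(130,130,170,165))
show('driver',Z>.006,(370,120,405,182))
# chip positions by brightness on plate
g=cv2.cvtColor(im,cv2.COLOR_RGB2GRAY)[180:225,212:252]; 
n,l,s,ce=cv2.connectedComponentsWithStats((g>75).astype(np.uint8))
for i in range(1,n):
    if 4<s[i,4]<100: u,v=ce[i]+[212,180]; print('chip',s[i,4],u.round(1),v.round(1),ray(c,u,v,.03).round(4))
cv2.imwrite('pics/crop1.png',cv2.resize(im[125:295,100:310,::-1],None,fx=3.5,fy=3.5,interpolation=cv2.INTER_CUBIC))
```

```text
wood 274 med [ 0.5248 -0.3685  0.0747] rect [ 525.2 -370.5] [70.8 21.6] 89.1
foot 192 med [ 0.5202 -0.3356  0.0172] rect [ 525.4 -370.3] [ 29.5 110.9] 1.2
scr all 512 med [ 0.5237 -0.3552  0.0714] rect [ 514.7 -217.1] [ 33.9 416.5] 3.9
plate 1308 med [0.5174 0.0921 0.0215] rect [518.   92.6] [ 80.3 120.1] 80.2
chips 136 med [0.513  0.0861 0.028 ] rect [520.3  98.6] [ 78.7 104.9] 68.4
cam 519 med [0.3435 0.1213 0.079 ] rect [351.5 121.4] [49.7 81.5] 80.0
grip 112 med [0.6495 0.0692 0.1168] rect [650.3  69.2] [43.3 14. ] 80.0
mirror 213 med [0.6487 0.0668 0.1102] rect [650.4  68.6] [74.3 14.3] 80.3
foot 278 med [0.6396 0.0693 0.0151] rect [651.7  94.6] [121.6  72. ] 76.5
ball 95 med [0.5642 0.2272 0.065 ] rect [564.6 229.6] [26.6 27.1] 1.6
vice 382 med [0.5558 0.2268 0.033 ] rect [553.8 233.8] [55.  93.4] 66.8
pinvice 456 med [ 0.5124 -0.0468  0.0335] rect [508.8 -46.9] [53.5 90.5] 83.6
bench 11950 med [ 0.5345 -0.1752 -0.0007] rect [ 539.6 -176. ] [549.1 164.5] 0.9
tin 443 med [0.4872 0.3723 0.0315] rect [498.3 198. ] [ 62.5 414.2] 3.7
spool 280 med [0.6703 0.3252 0.0271] rect [574.4 175. ] [410.5  50.1] 57.3
driver 322 med [ 0.6375 -0.3354  0.0211] rect [ 558.1 -203.6] [132.1 392.4] 39.7
chip 28 224.0 197.1 [0.5323 0.1112 0.03  ]
chip 29 238.7 200.8 [0.5234 0.0714 0.03  ]
chip 30 221.4 207.7 [0.5037 0.1173 0.03  ]
chip 26 235.6 210.3 [0.4975 0.0789 0.03  ]
chip 14 215.1 223.6 [0.4607 0.1328 0.03  ]
```

View pics/crop1.png

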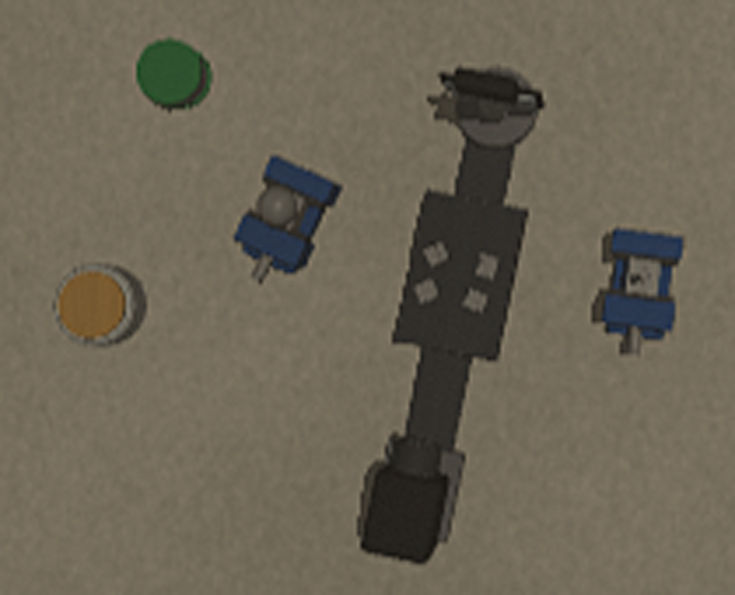

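```bash
cat >> h.py <<'E'
from scipy.spatial.transform import Rotation as Ro
def st():
    o=robot.get_obs(); R=Ro.from_rotvec(o['tool_rot']); y=R.as_matrix()[:,1]
    print('t',round(o['time'],2),'p',o['position'].round(4),'yaw',np.degrees(np.arctan2(y[1],y[0])).round(2),'F',o['force'].round(1),'gap',round(o['finger_gap'],4),'j',o['joints'].round(2)); return o,R
def go(p,yaw,o=None,R=None):
    if o is None: o,R=st()
    a=np.radians(yaw); y=np.array([np.cos(a),np.sin(a),0]); z=np.array([0,0,-1.]); T=np.stack([np.cross(y,z),y,z],1)
    print('->',p,yaw,'slide',(R.inv().apply(np.array(p)-o['position'])*100).round(2),'rot',np.degrees((R.inv()*Ro.from_matrix(T)).as_rotvec()).round(2))
E
python3 - <<'E'
from h import *
o,R=st()
go([.45,.2,.22],76.0,o,R); go([.525,-.15,.2],30,o,R); go([.525,-.3704,.16],0,o,R)
E
```

```text
t 0.1 p [0.1489 0.6066 0.2305] yaw 76.21 F [ 0.5  0.7 -0.5] gap 0.0854 j [ 1.33  0.35  1.63  0.    1.16 -0.  ]
-> [0.45, 0.2, 0.22] 76.0 slide [-38.93 -32.3    1.09] rot [-0.07 -0.    0.21]
-> [0.525, -0.15, 0.2] 30 slide [-54.56 -64.5    3.14] rot [-7.000e-02  3.000e-02  4.621e+01]
-> [0.525, -0.3704, 0.16] 0 slide [-59.82 -85.9    7.16] rot [-6.000e-02  5.000e-02  7.621e+01]
```

Emit:
jog_arm:
  deltas:
    - {"slide": [-20,-18,1]}
    - {"slide": [-38.9,-32.3,1]}
    - {"slide": [-38.9,-32.3,1],"rotation": [0,0,10]}
    - {"slide": [-54.5,-64.5,3],"rotation": [0,0,20]}
    - {"slide": [-54.5,-64.5,3],"rotation": [0,0,30]}
    - {"slide": [-59.8,-85.9,7.2],"rotation": [0,0,76.2]}
    - {"slide": [-59.8,-85.9,7.2],"rotation": [0,0,76.2]}
    - {"slide": [-59.8,-85.9,7.2],"rotation": [0,0,76.2]}
  claw: 8.5

```text
$.deltas[0]: bad value
```

Run:
```python
from h import *
o,R=st(); go([.525,-.3704,.16],0,o,R);go([.525,-.3704,.058],0,o,R)
```

```text
t 0.1 p [0.1489 0.6066 0.2305] yaw 76.21 F [ 0.5  0.7 -0.5] gap 0.0854 j [ 1.33  0.35  1.63  0.    1.16 -0.  ]
-> [0.525, -0.3704, 0.16] 0 slide [-59.82 -85.9    7.16] rot [-6.000e-02  5.000e-02  7.621e+01]
-> [0.525, -0.3704, 0.058] 0 slide [-59.82 -85.89  17.36] rot [-6.000e-02  5.000e-02  7.621e+01]
```

Rotation must be given in each row.

Emit:
jog_arm:
  deltas:
    - {"slide": [-20,-18,1],"rotation": [0,0,0]}
    - {"slide": [-38.9,-32.3,1],"rotation": [0,0,0]}
    - {"slide": [-38.9,-32.3,1],"rotation": [0,0,10]}
    - {"slide": [-54.5,-64.5,3],"rotation": [0,0,20]}
    - {"slide": [-54.5,-64.5,3],"rotation": [0,0,30]}
    - {"slide": [-59.8,-85.9,7.2],"rotation": [0,0,76.2]}
    - {"slide": [-59.8,-85.9,7.2],"rotation": [0,0,76.2]}
    - {"slide": [-59.8,-85.9,7.2],"rotation": [0,0,76.2]}
  claw: 8.5

```text
time: 0.9
position: [0.3242, 0.2503, 0.2115]
tool_rot: [1.704, 2.639, 0.0]
force: [1.5, 0.4, -0.3]
finger_gap: 0.0852
```

Run:
```python
from h import *
o,R=st(); go([.525,-.3704,.16],0,o,R)
```

```text
t 0.9 p [0.3242 0.2503 0.2115] yaw 24.31 F [ 1.5  0.4 -0.3] gap 0.0852 j [ 0.65  0.03  2.09 -0.    1.02  0.23]
-> [0.525, -0.3704, 0.16] 0 slide [-64.83  -7.25   5.16] rot [1.000e-02 0.000e+00 2.431e+01]
```

Emit:
jog_arm:
  deltas:
    - {"slide": [-30,-3.3,2],"rotation": [0,0,12]}
    - {"slide": [-30,-3.3,2],"rotation": [0,0,12]}
    - {"slide": [-30,-3.3,2],"rotation": [0,0,12]}
    - {"slide": [-64.8,-7.2,3],"rotation": [0,0,24.3]}
    - {"slide": [-64.8,-7.2,3],"rotation": [0,0,24.3]}
    - {"slide": [-64.8,-7.2,3],"rotation": [0,0,24.3]}
    - {"slide": [-64.8,-7.2,3],"rotation": [0,0,24.3]}
    - {"slide": [-64.8,-7.2,5.2],"rotation": [0,0,24.3]}

```text
time: 1.7
position: [0.4499, -0.1291, 0.1884]
tool_rot: [2.215, 2.227, 0.001]
force: [1.3, 1.7, 0.9]
finger_gap: 0.0852
```

Run:
```python
from h import *
o,R=st(); go([.525,-.3704,.16],0,o,R)
```

```text
t 1.7 p [ 0.4499 -0.1291  0.1884] yaw 0.3 F [1.3 1.7 0.9] gap 0.0852 j [-0.28  0.16  2.    0.    0.98 -0.29]
-> [0.525, -0.3704, 0.16] 0 slide [-24.17   7.38   2.85] rot [0.05 0.01 0.3 ]
```

Emit:
jog_arm:
  deltas:
    - {"slide": [-24.2,7.4,2.8],"rotation": [0,0,0.3]}
    - {"slide": [-24.2,7.4,2.8],"rotation": [0,0,0.3]}
    - {"slide": [-24.2,7.4,2.8],"rotation": [0,0,0.3]}
    - {"slide": [-24.2,7.4,2.8],"rotation": [0,0,0.3]}
    - {"slide": [-24.2,7.4,2.8],"rotation": [0,0,0.3]}
    - {"slide": [-24.2,7.4,2.8],"rotation": [0,0,0.3]}
    - {"slide": [-24.2,7.4,2.8],"rotation": [0,0,0.3]}

```text
time: 2.4
position: [0.5245, -0.3693, 0.1591]
tool_rot: [-2.222, -2.219, 0.0]
force: [-0.3, -0.2, -1.1]
finger_gap: 0.0848
```

Run:
```python
from h import *
o,R=st(); go([.525,-.3704,.058],0,o,R)
im,d,c=grab('wrist'); cv2.imwrite('pics/w1.png',im[:,:,::-1])
```

```text
t 2.4 p [ 0.5245 -0.3693  0.1591] yaw -0.07 F [-0.3 -0.2 -1.1] gap 0.0848 j [-0.62  0.45  1.66  0.    1.03 -0.61]
-> [0.525, -0.3704, 0.058] 0 slide [-0.12  0.06 10.11] rot [-0.07 -0.05 -0.07]
```

View pics/w1.png

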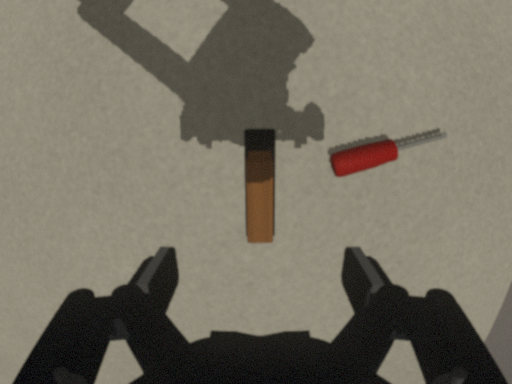

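Wrist view: scraper at (260,185), centred between the fingers (177 and 343) and aligned; driver handle at (335,165), so I narrow the opening before descending.

Emit:
jog_arm:
  deltas:
    - {"slide": [-0.1,0,2],"rotation": [0,0,0]}
    - {"slide": [-0.1,0,5],"rotation": [0,0,0]}
    - {"slide": [-0.1,0,8],"rotation": [0,0,0]}
    - {"slide": [-0.1,0,10],"rotation": [0,0,0]}
    - {"slide": [-0.1,0,10],"rotation": [0,0,0]}
    - {"slide": [-0.1,0,10],"rotation": [0,0,0]}
  claw: 5

```text
time: 3.05
position: [0.525, -0.3683, 0.0609]
tool_rot: [-2.219, -2.223, -0.0]
force: [0.1, -0.5, 0.8]
finger_gap: 0.0498
```

Emit:
jog_arm:
  deltas:
    - {"slide": [0,0,0],"rotation": [0,0,0]}
    - {"slide": [0,0,0],"rotation": [0,0,0]}
    - {"slide": [0,0,0],"rotation": [0,0,0]}
    - {"slide": [0,0,0],"rotation": [0,0,0]}
    - {"slide": [0,0,0],"rotation": [0,0,0]}
    - {"slide": [0,0,0],"rotation": [0,0,0]}
  claw: 0
  force: 60

```text
time: 3.65
position: [0.5255, -0.3696, 0.0621]
tool_rot: [2.219, 2.221, 0.001]
force: [-1.4, 2.0, 8.0]
finger_gap: 0.0205
```

Run:
```python
from h import *
o,R=st(); go([.53,-.15,.25],40,o,R)
```

```text
t 3.65 p [ 0.5255 -0.3696  0.0621] yaw 0.04 F [-1.4  2.   8. ] gap 0.0205 j [-0.62  0.57  1.71  0.    0.86 -0.62]
-> [0.53, -0.15, 0.25] 40 slide [ 21.94   0.49 -18.81] rot [  0.06   0.09 -39.96]
```

Emit:
jog_arm:
  deltas:
    - {"slide": [0,0,-1],"rotation": [0,0,0]}
    - {"slide": [0,0,-4],"rotation": [0,0,0]}
    - {"slide": [0,0,-8],"rotation": [0,0,0]}
    - {"slide": [3,0,-12],"rotation": [0,0,-6]}
    - {"slide": [7,0,-13],"rotation": [0,0,-13]}
    - {"slide": [11,0,-13],"rotation": [0,0,-20]}
    - {"slide": [15,0,-13],"rotation": [0,0,-27]}
    - {"slide": [19,0,-13],"rotation": [0,0,-33]}

```text
time: 4.45
position: [0.5246, -0.1779, 0.1914]
tool_rot: [1.491, 2.763, 0.0]
force: [0.3, 0.5, -2.4]
finger_gap: 0.0204
```

Run:
```python
from h import *
o,R=st(); go([.524,.1504,.19],80,o,R)
```

```text
t 4.45 p [ 0.5246 -0.1779  0.1914] yaw 33.29 F [ 0.3  0.5 -2.4] gap 0.0204 j [-0.33  0.29  1.83  0.    1.03 -0.91]
-> [0.524, 0.1504, 0.19] 80 slide [27.48 17.97  0.13] rot [ 3.000e-02  8.000e-02 -4.671e+01]
```

Emit:
jog_arm:
  deltas:
    - {"slide": [3.4,2.3,0],"rotation": [0,0,-6]}
    - {"slide": [6.9,4.5,0],"rotation": [0,0,-12]}
    - {"slide": [10.3,6.8,0],"rotation": [0,0,-18]}
    - {"slide": [13.7,9,0],"rotation": [0,0,-24]}
    - {"slide": [17.2,11.2,0],"rotation": [0,0,-30]}
    - {"slide": [20.6,13.5,0],"rotation": [0,0,-36]}
    - {"slide": [24,15.7,0],"rotation": [0,0,-42]}
    - {"slide": [27.5,18,0],"rotation": [0,0,-46.7]}

```text
time: 5.25
position: [0.5256, 0.1509, 0.1913]
tool_rot: [0.275, 3.128, 0.0]
force: [0.3, 0.8, -1.4]
finger_gap: 0.0206
```

Emit:
jog_arm:
  deltas:
    - {"slide": [0,0,0],"rotation": [0,0,0]}
    - {"slide": [0,0,0],"rotation": [0,0,0]}
    - {"slide": [0,0,0],"rotation": [0,0,0]}

```text
time: 5.55
position: [0.5257, 0.1486, 0.1906]
tool_rot: [0.282, 3.129, -0.0]
force: [-0.1, 0.2, -1.7]
finger_gap: 0.0205
```

Run:
```python
from h import *
o,R=st(); go([.524,.1504,.087],80,o,R)
for n in ('top','scene'):
    im,d,c=grab(n); P=pts(c,d); np.savez(n+'1.npz',im=im,d=d,**c)
    s=(slice(125,295),slice(100,310)) if n=='top' else (slice(100,260),slice(180,400))
    cv2.imwrite(f'pics/{n}1.png',cv2.resize(im[s][:,:,::-1],None,fx=3.5,fy=3.5,interpolation=cv2.INTER_CUBIC))
```

```text
t 5.55 p [0.5257 0.1486 0.1906] yaw 79.69 F [-0.1  0.2 -1.7] gap 0.0205 j [ 0.27  0.28  1.84 -0.    1.02 -1.12]
-> [0.524, 0.1504, 0.087] 80 slide [ 0.2   0.15 10.36] rot [-0.02  0.01 -0.31]
```

View pics/scene1.png

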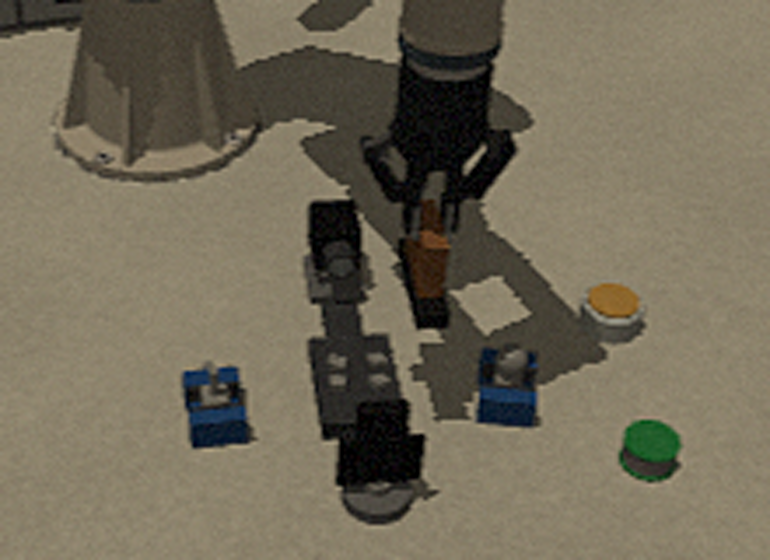

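Scene view: scraper upright in the fingers at (428,260), beside the plate (355,380) with all four chips still on it. Descending.

Emit:
jog_arm:
  deltas:
    - {"slide": [0.2,0.2,2],"rotation": [0,0,-0.3]}
    - {"slide": [0.2,0.2,5],"rotation": [0,0,-0.3]}
    - {"slide": [0.2,0.2,8],"rotation": [0,0,-0.3]}
    - {"slide": [0.2,0.2,10],"rotation": [0,0,-0.3]}
    - {"slide": [0.2,0.2,10.4],"rotation": [0,0,-0.3]}
    - {"slide": [0.2,0.2,10.4],"rotation": [0,0,-0.3]}
    - {"slide": [0.2,0.2,10.4],"rotation": [0,0,-0.3]}

```text
time: 6.35
position: [0.5251, 0.1515, 0.0874]
tool_rot: [0.274, 3.128, 0.001]
force: [0.0, -0.7, -3.0]
finger_gap: 0.0206
```

Run:
```python
from h import *
o,R=st(); go([.524,.1504,.085],80,o,R); go([.524-.0174*1.1,.1504-.0985*1.1,.085],80,o,R)
```

```text
t 6.35 p [0.5251 0.1515 0.0874] yaw 79.99 F [ 0.  -0.7 -3. ] gap 0.0206 j [ 0.28  0.41  1.92 -0.    0.81 -1.12]
-> [0.524, 0.1504, 0.085] 80 slide [ 0.09 -0.12  0.23] rot [ 0.04  0.08 -0.01]
-> [0.50486, 0.04204999999999999, 0.085] 80 slide [  0.09 -11.13   0.23] rot [ 0.04  0.08 -0.01]
```

Emit:
jog_arm:
  deltas:
    - {"slide": [0.1,-0.3,0.2],"rotation": [0,0,0]}
    - {"slide": [0.1,-1.1,0.2],"rotation": [0,0,0]}
    - {"slide": [0.1,-2.0,0.2],"rotation": [0,0,0]}
    - {"slide": [0.1,-2.9,0.2],"rotation": [0,0,0]}
    - {"slide": [0.1,-3.8,0.2],"rotation": [0,0,0]}
    - {"slide": [0.1,-4.7,0.2],"rotation": [0,0,0]}
    - {"slide": [0.1,-5.6,0.2],"rotation": [0,0,0]}
    - {"slide": [0.1,-6.5,0.2],"rotation": [0,0,0]}

```text
time: 7.15
position: [0.5118, 0.087, 0.0842]
tool_rot: [-0.273, -3.13, -0.0]
force: [-0.2, 0.3, -2.0]
finger_gap: 0.0204
```

Emit:
jog_arm:
  deltas:
    - {"slide": [0,-1.0,0],"rotation": [0,0,0]}
    - {"slide": [0,-2.0,0],"rotation": [0,0,0]}
    - {"slide": [0,-3.0,0],"rotation": [0,0,0]}
    - {"slide": [0,-4,0],"rotation": [0,0,0]}
    - {"slide": [0,-4.6,0],"rotation": [0,0,0]}
    - {"slide": [0,-4.6,0],"rotation": [0,0,0]}

```text
time: 7.75
position: [0.5038, 0.0417, 0.0842]
tool_rot: [-0.274, -3.129, 0.0]
force: [-0.3, 0.6, -2.4]
finger_gap: 0.0202
```

Run:
```python
from h import *
o,R=st()
for n in ('scene','wrist'):
    im,d,c=grab(n); np.savez(n+'2.npz',im=im,d=d,**c)
    s=(slice(150,260),slice(200,380)) if n=='scene' else (slice(0,384),slice(0,512))
    I=im[s]; k=4 if n=='scene' else 1.5
    cv2.imwrite(f'pics/{n}2.png',cv2.resize(I[:,:,::-1],None,fx=k,fy=k,interpolation=cv2.INTER_CUBIC))
```

```text
t 7.75 p [0.5038 0.0417 0.0842] yaw 79.98 F [-0.3  0.6 -2.4] gap 0.0202 j [ 0.08  0.37  2.01 -0.    0.77 -1.32]
```

View pics/scene2.png

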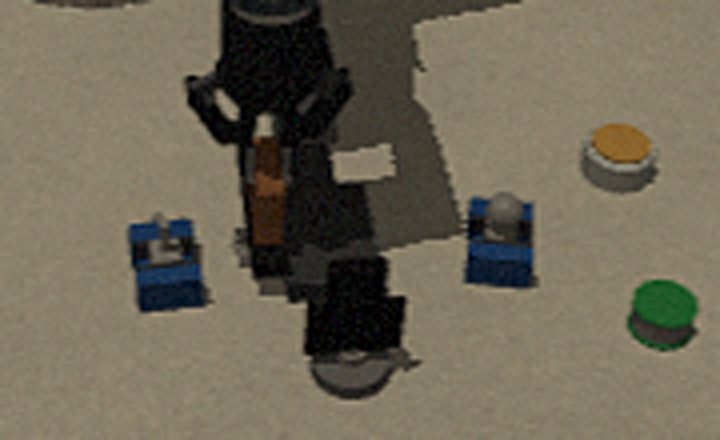

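Scraper at the plate's right edge, the visible plate is bare, a chip at (240,245) on the bench. Lift, move aside, and check from the top camera.

Emit:
jog_arm:
  deltas:
    - {"slide": [0,0,-2],"rotation": [0,0,0]}
    - {"slide": [0,0,-5],"rotation": [0,0,0]}
    - {"slide": [0,0,-9],"rotation": [0,0,0]}
    - {"slide": [0,-4,-10],"rotation": [0,0,0]}
    - {"slide": [0,-8,-10],"rotation": [0,0,0]}
    - {"slide": [0,-13,-10],"rotation": [0,0,0]}
    - {"slide": [0,-18,-10],"rotation": [0,0,0]}
    - {"slide": [0,-23,-10],"rotation": [0,0,0]}

```text
time: 8.65
position: [0.4639, -0.1853, 0.1845]
tool_rot: [0.271, 3.129, -0.0]
force: [0.9, 0.2, -2.3]
finger_gap: 0.0201
```

Run:
```python
from h import *
o,R=st(); go([.47,-.22,.07],80,o,R)
im,d,c=grab('top'); P=pts(c,d)
cv2.imwrite(f'pics/top3.png',cv2.resize(im[130:290,160:340][:,:,::-1],None,fx=4,fy=4,interpolation=cv2.INTER_CUBIC))
q=P-np.array([.518,.0926,0]); X=q@[.985,-.174,0]; Y=q@[.174,.985,0]
m=(abs(X)<.056)&(abs(Y)<.037); print('plate z',m.sum(),np.percentile(P[m][:,2],[1,50,90,99,100]).round(4))
```

```text
t 8.65 p [ 0.4639 -0.1853  0.1845] yaw 80.1 F [ 0.9  0.2 -2.3] gap 0.0201 j [-0.38  0.21  1.94  0.    0.98 -1.78]
-> [0.47, -0.22, 0.07] 80 slide [-1.19 -3.31 11.45] rot [-0.    0.04  0.1 ]
plate z 1120 [0.0174 0.0214 0.0234 0.0251 0.0262]
```

View pics/top3.png

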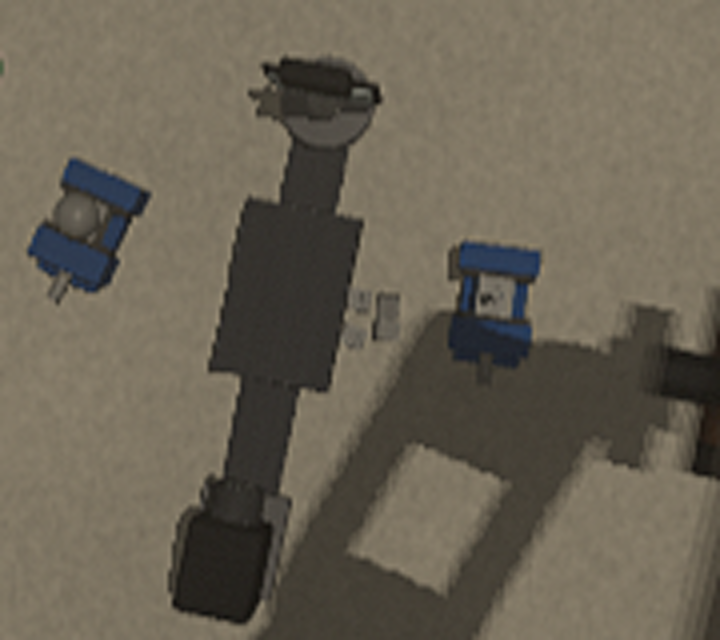

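Plate bare (depth agrees), four chips on the bench at about (360,320)–(388,315). Putting the scraper down.

Emit:
jog_arm:
  deltas:
    - {"slide": [-1.2,-3.3,2],"rotation": [0,0,0]}
    - {"slide": [-1.2,-4.3,5],"rotation": [0,0,0]}
    - {"slide": [-1.2,-4.3,8],"rotation": [0,0,0]}
    - {"slide": [-1.2,-4.3,10.5],"rotation": [0,0,0]}
    - {"slide": [-1.2,-4.3,11.5],"rotation": [0,0,0]}
    - {"slide": [-1.2,-4.3,12],"rotation": [0,0,0]}
    - {"slide": [-1.2,-4.3,12.2],"rotation": [0,0,0]}
    - {"slide": [-1.2,-4.3,12.2],"rotation": [0,0,0]}

```text
time: 9.5
position: [0.4693, -0.2285, 0.063]
tool_rot: [0.272, 3.129, -0.001]
force: [-0.4, 0.3, -1.0]
finger_gap: 0.0206
```

Run:
```python
from h import *
st()
```

```text
t 9.5 p [ 0.4693 -0.2285  0.063 ] yaw 80.06 F [-0.4  0.3 -1. ] gap 0.0206 j [-0.46  0.42  1.98  0.    0.73 -1.85]
```

Emit:
jog_arm:
  deltas:
    - {"slide": [0,0,0.1],"rotation": [0,0,0]}
    - {"slide": [0,0,0.1],"rotation": [0,0,0]}
    - {"slide": [0,0,0.1],"rotation": [0,0,0]}

```text
time: 9.8
position: [0.4694, -0.2287, 0.0621]
tool_rot: [0.273, 3.128, -0.001]
force: [0.4, 0.7, 2.1]
finger_gap: 0.0201
```

Emit:
jog_arm:
  deltas:
    - {"slide": [0,0,0],"rotation": [0,0,0]}
    - {"slide": [0,0,0],"rotation": [0,0,0]}
    - {"slide": [0,0,0],"rotation": [0,0,0]}
    - {"slide": [0,0,0],"rotation": [0,0,0]}
    - {"slide": [0,0,-2],"rotation": [0,0,0]}
    - {"slide": [0,0,-6],"rotation": [0,0,0]}
    - {"slide": [0,0,-11],"rotation": [0,0,0]}
    - {"slide": [0,0,-14],"rotation": [0,0,0]}
  claw: 6

```text
time: 10.6
position: [0.4694, -0.2289, 0.2045]
tool_rot: [0.273, 3.127, -0.002]
force: [0.2, -1.0, -0.3]
finger_gap: 0.0598
```

Run:
```python
from h import *
o,R=st(); go([.651,.0692,.22],-10,o,R); go([.651,.0692,.108],-10,o,R)
```

```text
t 10.6 p [ 0.4694 -0.2289  0.2045] yaw 80.04 F [ 0.2 -1.  -0.3] gap 0.0598 j [-0.46  0.22  1.88 -0.    1.04 -1.85]
-> [0.651, 0.0692, 0.22] -10 slide [-12.73  32.5   -1.55] rot [9.000e-02 1.600e-01 9.004e+01]
-> [0.651, 0.0692, 0.108] -10 slide [-12.7   32.51   9.65] rot [9.000e-02 1.600e-01 9.004e+01]
```

Emit:
jog_arm:
  deltas:
    - {"slide": [-1.5,4,-1.5],"rotation": [0,0,8]}
    - {"slide": [-3,8,-1.5],"rotation": [0,0,16]}
    - {"slide": [-4.7,12,-1.5],"rotation": [0,0,24]}
    - {"slide": [-6.3,16,-1.5],"rotation": [0,0,32]}
    - {"slide": [-7.8,20,-1.5],"rotation": [0,0,40]}
    - {"slide": [-9.4,24,-1.5],"rotation": [0,0,48]}
    - {"slide": [-11,28,-1.5],"rotation": [0,0,56]}
    - {"slide": [-12.7,32.5,-1.5],"rotation": [0,0,64]}

```text
time: 11.4
position: [0.6504, 0.071, 0.2161]
tool_rot: [-1.897, -2.504, 0.001]
force: [0.5, -0.3, 0.3]
finger_gap: 0.06
```

Emit:
jog_arm:
  deltas:
    - {"slide": [0,0,0],"rotation": [0,0,8]}
    - {"slide": [0,0,0],"rotation": [0,0,16]}
    - {"slide": [0,0,0],"rotation": [0,0,24]}
    - {"slide": [0,0,0],"rotation": [0,0,26]}
    - {"slide": [0,0,0],"rotation": [0,0,26]}
    - {"slide": [0,0,0],"rotation": [0,0,26]}

```text
time: 12.0
position: [0.6498, 0.0696, 0.2161]
tool_rot: [-2.404, -2.022, 0.0]
force: [-0.3, -0.0, 0.3]
finger_gap: 0.0599
```

Run:
```python
from h import *
o,R=st(); go([.651,.0692,.108],-10,o,R)
im,d,c=grab('wrist'); cv2.imwrite('pics/w4.png',im[:,:,::-1])
im,d,c=grab('top'); P=pts(c,d); Z=P[:,:,2]; q=P[180:290,300:420].reshape(-1,3); q=q[(q[:,2]>.01)&(q[:,2]<.1)]
r=cv2.minAreaRect((q[:,:2]*1000).astype(np.float32)); print('scraper',r,q[:,2].max())
```

```text
t 12.0 p [0.6498 0.0696 0.2161] yaw -9.89 F [-0.3 -0.   0.3] gap 0.0599 j [0.1  0.41 1.58 0.   1.15 0.28]
-> [0.651, 0.0692, 0.108] -10 slide [-0.02  0.13 10.81] rot [-0.02  0.01  0.11]
scraper ((471.6654357910156, -229.6134490966797), (30.521564483642578, 109.63069915771484), 80.49825286865234) 0.07968337497984736
```

View pics/w4.png

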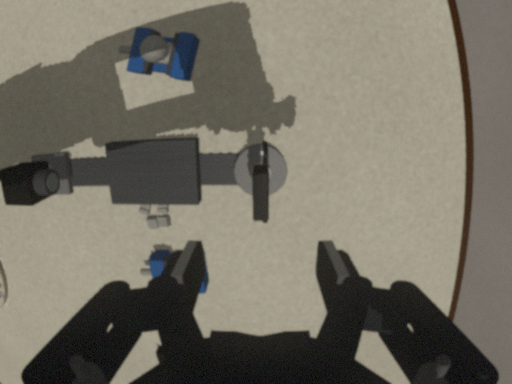

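Scraper stands released at (0.472,-0.230), clear. The wrist view shows the mirror grip at (260,190), centred and aligned between the fingers. Descend and grip.

Emit:
jog_arm:
  deltas:
    - {"slide": [0,0.1,2],"rotation": [0,0,0]}
    - {"slide": [0,0.1,5],"rotation": [0,0,0]}
    - {"slide": [0,0.1,8],"rotation": [0,0,0]}
    - {"slide": [0,0.1,10],"rotation": [0,0,0]}
    - {"slide": [0,0.1,10.4],"rotation": [0,0,0]}
    - {"slide": [0,0.1,10.4],"rotation": [0,0,0]}

```text
time: 12.7
position: [0.6507, 0.0694, 0.1119]
tool_rot: [-2.405, -2.02, 0.001]
force: [-0.8, 0.4, -0.6]
finger_gap: 0.06
```

Emit:
jog_arm:
  deltas:
    - {"slide": [0,0,0],"rotation": [0,0,0]}
    - {"slide": [0,0,0],"rotation": [0,0,0]}
    - {"slide": [0,0,0],"rotation": [0,0,0]}
    - {"slide": [0,0,0],"rotation": [0,0,0]}
    - {"slide": [0,0,0],"rotation": [0,0,0]}
    - {"slide": [0,0,0],"rotation": [0,0,0]}
  claw: 0
  force: 40

```text
time: 13.3
position: [0.6506, 0.0697, 0.1135]
tool_rot: [-2.406, -2.02, -0.0]
force: [-4.4, 0.6, 8.8]
finger_gap: 0.0126
```

Run:
```python
from h import *
st()
d=np.array([.5646,.2296])-[.651,.0692]; print(np.linalg.norm(d),(np.degrees(np.arctan2(d[1],d[0]))-170)/2)
```

```text
t 13.3 p [0.6506 0.0697 0.1135] yaw -9.97 F [-4.4  0.6  8.8] gap 0.0126 j [0.1  0.52 1.66 0.   0.96 0.28]
0.18218979115197426 -25.845362207770727
```

Emit:
jog_arm:
  deltas:
    - {"slide": [0,0,0],"rotation": [0,0,4]}
    - {"slide": [0,0,0],"rotation": [0,0,8]}
    - {"slide": [0,0,0],"rotation": [0,0,12]}
    - {"slide": [0,0,0],"rotation": [0,0,16]}
    - {"slide": [0,0,0],"rotation": [0,0,20]}
    - {"slide": [0,0,0],"rotation": [0,0,23]}
    - {"slide": [0,0,0],"rotation": [0,0,25]}
    - {"slide": [0,0,0],"rotation": [0,0,26]}

```text
time: 14.1
position: [0.6507, 0.0697, 0.1135]
tool_rot: [-2.799, -1.425, -0.0]
force: [-3.5, 0.5, 7.0]
finger_gap: 0.0122
```

Emit:
jog_arm:
  deltas:
    - {"slide": [0,0,0],"rotation": [0,0,0]}
    - {"slide": [0,0,0],"rotation": [0,0,0]}
    - {"slide": [0,0,0],"rotation": [0,0,0]}
    - {"slide": [0,0,0],"rotation": [0,0,0]}
    - {"slide": [0,0,0],"rotation": [0,0,0]}
    - {"slide": [0,0,0],"rotation": [0,0,0]}

```text
time: 14.7
position: [0.6508, 0.0696, 0.1135]
tool_rot: [-2.799, -1.427, -0.0]
force: [-3.7, 0.3, 7.7]
finger_gap: 0.0124
```

Run:
```python
from h import *
o,R=st(); print(o['moment'])
im,d,c=grab('wrist'); cv2.imwrite('pics/w5.png',im[:,:,::-1])
im,d,c=grab('scene'); P=pts(c,d); Q=P.reshape(-1,3); cv2.imwrite('pics/s5.png',cv2.resize(im[180:260,240:340][:,:,::-1],None,fx=7,fy=7,interpolation=cv2.INTER_CUBIC))
m=(Q[:,2]>.038)&(Q[:,2]<.075)&(np.hypot(Q[:,0]-.651,Q[:,1]-.0692)<.05); q=Q[m][:,:2]; print(len(q))
r=cv2.minAreaRect((q*1000).astype(np.float32)); print(r)
vx,vy,x,y=cv2.fitLine((q*1000).astype(np.float32),cv2.DIST_HUBER,0,.01,.01).ravel(); print('plane dir deg',np.degrees(np.arctan2(vy,vx)),'expect',80-25.8)
```

```text
t 14.7 p [0.6508 0.0696 0.1135] yaw -35.95 F [-3.7  0.3  7.7] gap 0.0124 j [0.1  0.52 1.66 0.   0.96 0.73]
[0.0640693  0.70712388 0.06987028]
207
((655.6736450195312, 64.71952819824219), (75.98768615722656, 8.494123458862305), 57.35456085205078)
plane dir deg 54.295956 expect 54.2
```

View pics/w5.png

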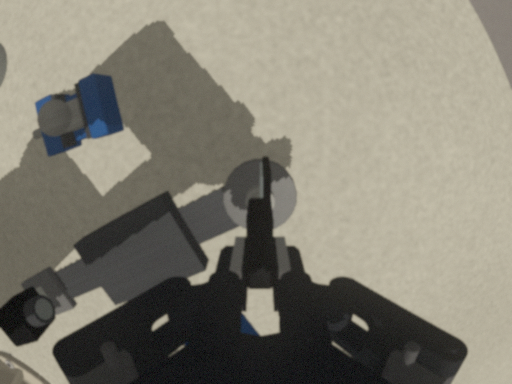

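Wrist view: fingers clamp the grip at (260,240), mirror turned; its back plane measures 54.3° against 54.2° wanted. One check of the ball centre by sphere fit from both first views.

Run:
```python
from h import *
from scipy.optimize import least_squares
for n in ('top','scene'):
    f=np.load(n+'0.npz'); Q=pts(f,f['d']).reshape(-1,3)
    q=Q[(Q[:,2]>.052)&(Q[:,2]<.085)&(np.hypot(Q[:,0]-.5646,Q[:,1]-.2296)<.03)]
    s=least_squares(lambda p:np.linalg.norm(q-p,axis=1)-.015,[.5646,.2296,.055],loss='soft_l1',f_scale=.001).x
    d=s[:2]-[.651,.0692]; t=np.radians(170-51.92)
    print(n,len(q),s.round(4),'angle',((np.degrees(np.arctan2(d[1],d[0]))-170)/2).round(2),'side mm',1000*(d[1]*np.cos(t)-d[0]*np.sin(t)).round(4))
st()
```

```text
top 102 [0.5651 0.2292 0.0542] angle -25.89 side mm 0.4
scene 62 [0.5652 0.228  0.0547] angle -25.81 side mm 0.9
t 14.8 p [0.6508 0.0697 0.1135] yaw -35.96 F [-4.4  0.2  8.4] gap 0.0124 j [0.1  0.52 1.66 0.   0.96 0.73]
```

Both views agree within 1 mm (limit 16 mm). Handing in.

```bash
python3 -c "
from plant import robot; print(robot.sign_off())"
```

```text
the job is handed in; nothing more can be done
None
```

I swept all four chips off the sight plate with the scraper in one pass. I then put the scraper down standing on the bench to the right, at about (0.47, -0.23), and turned the mirror to about -26°, where the gripper still holds it. The job was handed in at about 14.8 s with no verdict reported.

- **Chips:** the top camera showed the plate bare, with its depth agreeing, and all four chips on the bench.
- **Scraper:** it stood upright, released and well clear of the jig.
- **Mirror and ball:** the mirror's back plane measured 54.3° against the 54.2° wanted. The ball centre fitted from two cameras lies within 1 mm of the sight line, where 16 mm is allowed.
- **Bystanders:** I never went near the tin or spool, and the fingers passed near the screwdriver only when picking up the scraper. I did not measure their positions again at the end.

No check failed or disagreed. About 8 N showed upward on the wrist while holding the mirror, steady and far below the limits.

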